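# Put the microscopy supplies away by kind

### The job

Put the loose supplies away with their own kind: the two oil bottles, the objective case and the petri dish on the bench each go into the tray that already holds one of that kind. Stand each upright and flat on the tray's floor, wholly inside it and not on top of anything, and leave the things already in the trays standing upright in their trays.

Things in the scene. Friction and masses are not known exactly. Their poses are not given: they have to be found in the camera images.
- bottle_1_mid (a point): immersion oil bottle of yellow glass with a white cap, 61 mm high, body 27 mm across up to 48 mm, cap 15.6 mm across above that, 30 g; one of the mixed things on the bench, to be put away. Point: its axis half-way up, 30.5 mm above its foot; z along the bottle, up
- bottle_2_mid (a point): immersion oil bottle of yellow glass with a white cap, 61 mm high, body 27 mm across up to 48 mm, cap 15.6 mm across above that, 30 g; one of the mixed things on the bench, to be put away; same as the other loose bottle, either may go first. Point: its axis half-way up, 30.5 mm above its foot; z along the bottle, up
- case_mid (a point): objective case: round white screw-top plastic case with a wider black cap, 55 mm high, 37 mm across below, cap 39.4 mm across from 37 mm up, 110 g; one of the mixed things on the bench, to be put away. Point: its axis half-way up, 27.5 mm above its foot; z up
- dish_mid (a point): covered round petri dish, clear, 60 mm across, 14 mm high, 28 g; one of the mixed things on the bench, to be put away, pale tan filling. Point: its centre, 7 mm above its underside; z up
- tray_bottles: a plain shallow steel tray, fixed to the bench, 128 x 164 x 14 mm outside (x, y, z), walls 4 mm thick and 14 mm high, floor 4 mm above the bench; inside 120 mm along its x by 156 mm along its y. The three trays look alike and trade places; this is the one in which one oil bottle already stands (towards its +y end). Origin: centre of its underside; x across the tray, y along it, z up
- tray_cases: a plain shallow steel tray, fixed to the bench, 128 x 164 x 14 mm outside (x, y, z), walls 4 mm thick and 14 mm high, floor 4 mm above the bench; inside 120 mm along its x by 156 mm along its y. The three trays look alike and trade places; this is the one in which one objective case already stands (towards its -y end). Origin: centre of its underside; x across the tray, y along it, z up
- tray_dishes: a plain shallow steel tray, fixed to the bench, 128 x 164 x 14 mm outside (x, y, z), walls 4 mm thick and 14 mm high, floor 4 mm above the bench; inside 120 mm along its x by 156 mm along its y. The three trays look alike and trade places; this is the one in which one petri dish already stands (towards its -y end). Origin: centre of its underside; x across the tray, y along it, z up
- bottle_in_tray_mid (a point): immersion oil bottle of yellow glass with a white cap, 61 mm high, body 27 mm across up to 48 mm, cap 15.6 mm across above that, 30 g; the one that stands loose in the bottle tray already and stays there. Point: its axis half-way up, 30.5 mm above its foot; z along the bottle, up
- case_in_tray_mid (a point): objective case: round white screw-top plastic case with a wider black cap, 55 mm high, 37 mm across below, cap 39.4 mm across from 37 mm up, 110 g; the one that stands loose in the case tray already and stays there. Point: its axis half-way up, 27.5 mm above its foot; z up
- dish_in_tray_mid (a point): covered round petri dish, clear, 60 mm across, 14 mm high, 28 g; the one that lies loose in the dish tray already and stays there. Point: its centre, 7 mm above its underside; z up
Mind the look-alikes: they are no part of the job. Of the things like the part that bears dish_mid, leave any that is blue, red or turquoise; of the rest the larger one is meant.

How it is judged (in metres and radians):
At the end, for the whole second after the job is handed in: The loose bottles, case and dish are each in the tray of their kind, and the three first things are still in theirs: all wholly between the walls (3 mm allowance), upright within 0.12 rad, foot within 5 mm of the tray floor, released and at rest (below 0.02 m/s) (x of bottle_1_mid in the frame of tray_bottles between -0.0495 and 0.0495 m and y of bottle_1_mid in the frame of tray_bottles between -0.0675 and 0.0675 m and z of bottle_1_mid in the frame of tray_bottles between 0.0295 and 0.0395 m and angle between each of bottle_1_mid, bottle_2_mid, case_mid, dish_mid, bottle_in_tray_mid, case_in_tray_mid, dish_in_tray_mid's own z axis and vertical below 0.12 rad and linear speed of each of bottle_1, bottle_2, case, dish, bottle_in_tray, case_in_tray, dish_in_tray below 0.02 m/s and x of bottle_2_mid in the frame of tray_bottles between -0.0495 and 0.0495 m and y of bottle_2_mid in the frame of tray_bottles between -0.0675 and 0.0675 m and z of bottle_2_mid in the frame of tray_bottles between 0.0295 and 0.0395 m and x of case_mid in the frame of tray_cases between -0.0433 and 0.0433 m and y of case_mid in the frame of tray_cases between -0.0613 and 0.0613 m and z of case_mid in the frame of tray_cases between 0.0265 and 0.0365 m and x of dish_mid in the frame of tray_dishes between -0.033 and 0.033 m and y of dish_mid in the frame of tray_dishes between -0.051 and 0.051 m and z of dish_mid in the frame of tray_dishes between 0.006 and 0.016 m and x of bottle_in_tray_mid in the frame of tray_bottles between -0.0495 and 0.0495 m and y of bottle_in_tray_mid in the frame of tray_bottles between -0.0675 and 0.0675 m and z of bottle_in_tray_mid in the frame of tray_bottles between 0.0295 and 0.0395 m and x of case_in_tray_mid in the frame of tray_cases between -0.0433 and 0.0433 m and y of case_in_tray_mid in the frame of tray_cases between -0.0613 and 0.0613 m and z of case_in_tray_mid in the frame of tray_cases between 0.0265 and 0.0365 m and x of dish_in_tray_mid in the frame of tray_dishes between -0.033 and 0.033 m and y of dish_in_tray_mid in the frame of tray_dishes between -0.051 and 0.051 m and z of dish_in_tray_mid in the frame of tray_dishes between 0.006 and 0.016 m); the robot touches nothing.
It also fails if it takes over 120 s, if anything falls off the work surface, if the arm or the gripper's body presses on something with over 40 N, if the wrist force passes 120 N, or if a joint passes its speed limit or range.

### The arm

A 6-joint arm with a two-finger parallel gripper is mounted at the origin on a cart in front of the work surface, level with it; the furniture and walls round the work are solid. World frame = base frame: x ahead of the robot, y to its left, z up, the work surface at z = 0. Lengths are in mm, angles in rad, forces in N, time in s.
With the tool pointing down it reaches from about 300 to 775 mm from the base axis. Payload 14.6 kg.
Tool frame: the origin (TCP) lies midway between the tips of the shut fingers; the grasp point (between the pads) lies grasp_offset behind it (grasp_offset is the distance from the TCP to the grasp point, in mm); z points along the fingers, y is the line along which they close (so a half turn about z gives the same grasp; the last joint's range is limited). The gripper opens to 94 mm and grips with 3 to 60 N. Pads are 16 mm wide; open, the fingers measure 119 mm over their backs; the gripper's body (75 mm by 177 mm) begins 78 mm behind the grasp point.
Start: joints at [1.121, 0.3, 1.521, -0, 1.321, -0.067], TCP at [205.432, 510.183, 205.446] pointing down, gripper open.
Joint ranges: [-3.03, 3.03], [-0.79, 2.21], [0.23, 2.52], [-1.04, 4.18], [0, 3.07], [-2.55, 2.55]. Speed limits (rad/s): [2.22, 2.22, 2.57, 3.14, 3.14, 3.14].

### API

Orientations are given as [roll, pitch, yaw] about the fixed x, y, z axes, in that order (R = Rz(yaw) Ry(pitch) Rx(roll)).
In Python, from cell import * gives the robot as it stands. The module is installed in compiled form; this text tells all that it offers.
- The arm moves only by the shell command python3 -m jog 'ROWS' [FORCE]. ROWS is JSON, a list of rows, each a list of 3 entries, a list of its own where there are three numbers: the finger opening in mm, from 0 to 94, then the shift along the tool's x, y, z in units of 50 mm (1.0 is 50 mm), then the turn about the tool's z in units of 180 degrees (1.0 is 180 degrees). In form: [[fingers, [dx, dy, dz], twist], ...]. A call has 1 to 20 rows; each row shifts and turns the commanded pose from where the row before left it, along the tool's axes as they then stand; what a row does not reach is not made up. A row lasts 1/10 s, in which the tool goes at most 50 mm and 8.59 degrees, less where a joint would pass 70% of its speed; a pose out of reach is approached as far as the arm can. A call with a number of a shift or a turn outside -1 to 1 is refused whole. A call with a gripper value outside its range is refused whole. The fingers move at their own pace and stop on an object; FORCE is the grip in N (left out, the last holds). Time passes only in rows, so rows that do not move let the fingers close. It gives the time, the measured TCP pose, the force, the opening and the grip force at its end, in the units of the state.
- read_state(): the state, without advancing time (a new reading comes with each control period).
- camera(name): name is "side" or "top"; returns the picture (420x560x3 uint8, red, green, blue); there is no depth.
- calibration(name): a dict with "mtx" (3x3 intrinsics, pixels), "cam_to_world" (4x4, takes a point from camera to world coordinates). Camera axes: x right, y down, z forward; pixel columns grow to the right and rows downward; lengths in mm; the calibration is good to about 2 mm. A picture is of the moment at which its call begins. calibration takes no time and is no camera call.
- sign_off(): hands the job in; it is judged then, once.
Trained networks look in the newest picture that a camera, given by its name, has taken for a name from the list of things; names that differ only in an ending like _2 or _b are one class to them, and where a whole thing is asked for, a point or a joint stands for the part that bears it (a point fixed in the world has none). Each returns a list of dicts, best first, with "conf" (0 to 1); they miss things now and then, are a little off and sometimes report something else, mostly with a low value. They report only what shows in the picture. A call takes as long as a camera call. They do not tell look-alikes from the thing itself.
- regions_of(camera, query): "pixels" (420x560 bool, what is visible of it) and "rect" ([centre column, centre row, width, height] in pixels, round what is visible of it).
The state is a dict: "clock": time; "joints": joint angles; "qd": joint speeds; "effort": joint torques, N m; "eef_pos": TCP position; "eef_rot": TCP orientation; "wrist_force": force on the tool from outside, world axes, zero at the start; "moment": the same for the moment, N m; "finger_gap": finger opening in mm; "finger_force": force on a finger pad.
Only numpy, scipy, OpenCV 4.12 (cv2) and the standard library are available. Lean on these libraries where they do the work, as an engineer would, in place of code of your own. Each camera call takes 0.05 s, during which the arm holds its last target. There are 200 camera calls.

## Working session

There is one attempt and no reset: what is moved stays moved. The work goes in short steps, Python scripts to look and compute and a shell command to move; the robot and the scene stay as the last step left them, time stands still between calls to the robot, and variables do not carry over. Pictures are saved under pics/ and viewed, at most 14 in all, crops included, and the job is handed in when it is done.

```bash
mkdir -p pics; python3 - <<'E'
from cell import *
import cv2
for n in("side","top"):
    cv2.imwrite(f"pics/{n}0.png",camera(n)[:,:,::-1]); c=calibration(n); print(n,c["mtx"].round(1).tolist(),c["cam_to_world"].round(3).tolist())
s=read_state();print(s)
for n in("side","top"):
  for q in("bottle_1_mid","case_mid","dish_mid","tray_bottles","tray_cases","tray_dishes"):
    print(n,q,[(round(r["conf"],2),[round(float(v)) for v in r["rect"]]) for r in regions_of(n,q)])
E
```

```text
side [[510.8, 0.0, 269.6], [0.0, 510.8, 207.2], [0.0, 0.0, 1.0]] [[0.938, -0.214, 0.272, -1.634], [-0.346, -0.582, 0.736, -1166.329], [0.0, -0.785, -0.62, 1107.184], [0.0, 0.0, 0.0, 1.0]]
top [[458.9, 0.0, 282.1], [0.0, 458.9, 206.5], [0.0, 0.0, 1.0]] [[0.028, -0.997, 0.07, 381.19], [-1.0, -0.028, 0.002, 75.486], [-0.0, -0.07, -0.998, 1412.026], [0.0, 0.0, 0.0, 1.0]]
{'clock': 0.1, 'joints': array([ 1.12140196e+00,  3.00418869e-01,  1.52148168e+00,  5.13677530e-05,
        1.32067737e+00, -6.66040702e-02]), 'qd': array([-6.17207468e-05, -2.20011750e-03, -3.46426091e-03, -7.64112246e-04,
        2.05965654e-03,  9.30648883e-04]), 'effort': array([ 9.26609246e-04, -5.32640219e+01, -3.53290451e+01,  7.10254395e-02,
        2.34098959e-02, -5.10548080e-05]), 'eef_pos': array([205.32996535, 510.00469034, 204.95702236]), 'eef_rot': array([-3.14061288e+00, -1.15220854e-04,  2.75878956e+00]), 'wrist_force': array([ 0.59715667, -0.48746802,  0.2024946 ]), 'moment': array([ 0.01526673, -0.00167347,  0.00925814]), 'finger_force': 0.0, 'finger_gap': 93.913732408266}
side bottle_1_mid [(0.5, [276, 163, 5, 13])]
side case_mid [(0.46, [288, 173, 6, 18])]
side dish_mid [(0.66, [188, 163, 12, 16]), (0.6, [284, 195, 11, 6]), (0.55, [214, 166, 12, 6]), (0.43, [220, 180, 9, 8])]
side tray_bottles [(0.76, [358, 285, 66, 51])]
side tray_cases [(0.57, [249, 182, 13, 5])]
side tray_dishes [(0.56, [329, 235, 54, 44])]
top bottle_1_mid [(0.48, [188, 165, 10, 14])]
top case_mid [(0.62, [216, 163, 15, 15])]
top dish_mid [(0.81, [158, 237, 24, 17]), (0.76, [138, 269, 22, 24]), (0.65, [186, 242, 19, 13]), (0.63, [245, 180, 12, 11])]
top tray_bottles [(0.78, [405, 173, 54, 48])]
top tray_cases [(0.7, [238, 227, 58, 48])]
top tray_dishes [(0.82, [325, 164, 57, 46])]
```

View pics/side0.png

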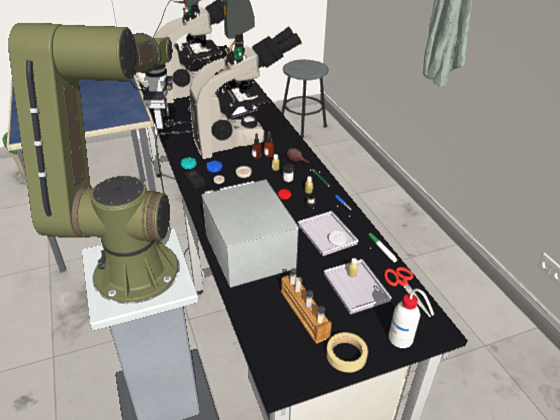

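View pics/top0.png

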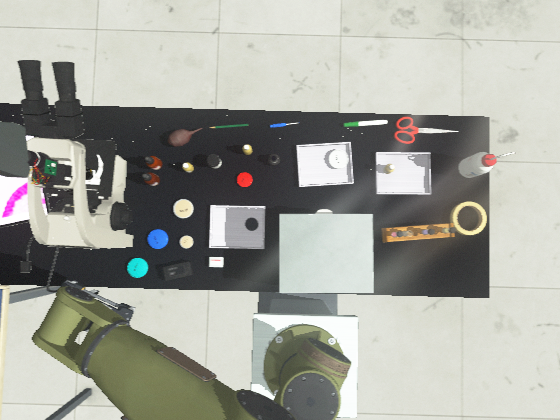

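```bash
python3 - <<'E'
import cv2
a=cv2.imread("pics/top0.png")[110:290,110:310];cv2.imwrite("pics/c1.png",cv2.resize(a,None,fx=3.3,fy=3.3,interpolation=2)[:600])
a=cv2.imread("pics/side0.png")[130:320,160:400];cv2.imwrite("pics/c2.png",cv2.resize(a,None,fx=3.1,fy=3.1,interpolation=2))
E
```

```text
(no output)
```

View pics/c1.png

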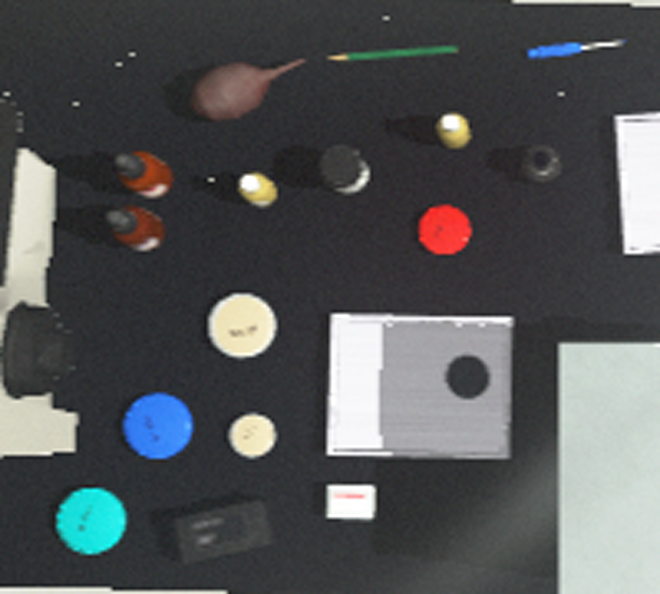

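View pics/c2.png

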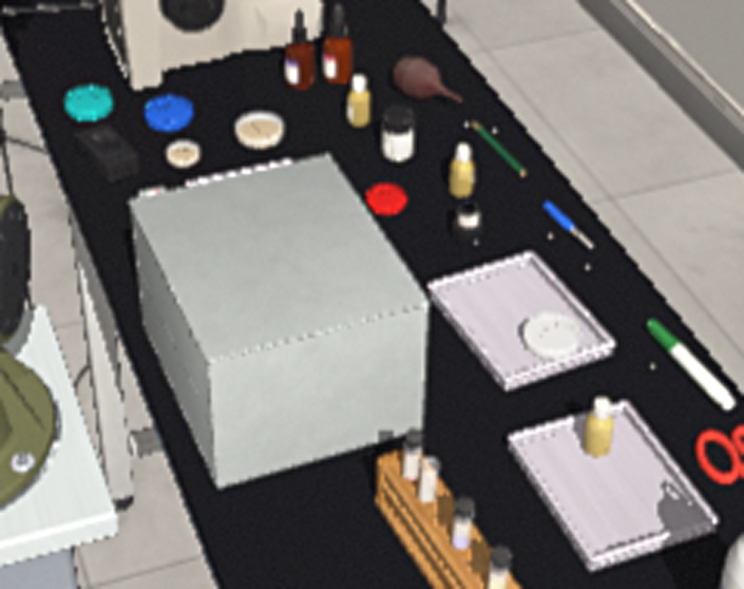

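```bash
cat > h.py <<'E'
from cell import *
import numpy as np, cv2
def p2w(n,uv,z):
    c=calibration(n);T=c["cam_to_world"];d=T[:3,:3]@np.linalg.solve(c["mtx"],[uv[0],uv[1],1.]);o=T[:3,3]
    return (o+d*(z-o[2])/d[2])[:2]
def tri(a,b):
    A=[];B=[]
    for n,uv in(("top",a),("side",b)):
        c=calibration(n);T=c["cam_to_world"];d=T[:3,:3]@np.linalg.solve(c["mtx"],[uv[0],uv[1],1.]);d/=np.linalg.norm(d);P=np.eye(3)-np.outer(d,d);A.append(P);B.append(P@T[:3,3])
    return np.linalg.solve(sum(A),sum(B)).round(1)
E
python3 - <<'E'
from h import *
import cell;print([x for x in dir(cell) if x[0]!='_'],getattr(cell,"grasp_offset",None))
img=cv2.imread("pics/top0.png");hsv=cv2.cvtColor(img,cv2.COLOR_BGR2HSV)
def blobs(m,box,lab,z):
    u0,v0,u1,v1=box;k=m[v0:v1,u0:u1].astype(np.uint8);n,_,st,ce=cv2.connectedComponentsWithStats(k)
    for i in range(1,n):
        if st[i,4]>3: uv=ce[i]+[u0,v0];print(lab,uv.round(1),st[i,2:],p2w("top",uv,z).round(1))
H,S,V=cv2.split(hsv)
w=(V>190)&(S<60)
blobs(w,(238,138,258,160),"capA",61);blobs(w,(180,158,196,175),"capB",61);blobs(w,(380,160,398,175),"capT",61)
blobs(V>150,(168,192,200,226),"dish",14)
y=(S>70)&(H>15)&(H<35)
blobs(y,(236,138,260,162),"yelA",35);blobs(y,(178,158,198,178),"yelB",35);blobs(y,(380,160,398,178),"yelT",35)
for uv in((214.5,160),(251.6,224)):print("case cap",p2w("top",uv,55 if uv[0]<220 else 59))
camera("top")
for q in("tray_bottles","tray_cases","tray_dishes"):
    for r in regions_of("top",q)[:1]:
        k=r["pixels"].astype(np.uint8);c=max(cv2.findContours(k,0,1)[0],key=cv2.contourArea);R=cv2.minAreaRect(c)
        b=np.array([p2w("top",p,14) for p in cv2.boxPoints(R)]);e=[b[1]-b[0],b[2]-b[1]]
        print(q,b.mean(0).round(1),[ (np.linalg.norm(x).round(1),np.degrees(np.arctan2(x[1],x[0])).round(1)) for x in e])
print("dishT",p2w("top",(337.5,158.5),18),"caseTripl",tri((214.5,160),(160+397/3.1,130+116/3.1)))
print("A",tri((247,147.5),(160+463/3.1,130+147/3.1)),"B",tri((185.2,165),(160+359/3.1,130+80/3.1)))
print("box",tri((279,214),(267,180)),tri((373,214),(297,229)),tri((373,293),(229,246)),tri((279,293),(203,194.5)))
E
```

```text
['Unreachable', 'calibration', 'camera', 'grasp_offset', 'read_state', 'regions_of', 'sign_off'] 18.8
capA [246.  146.8] [ 5  5 21] [651.1 190.5]
capB [185.3 165.1] [ 6  5 24] [591.  368.9]
capT [390.2 166.1] [ 18  15 177] [ 605.  -239.4]
dish [183.  208.2] [ 21  19 311] [465.5 380.7]
yelA [247.4 150.1] [11 11 67] [646.2 188.2]
yelB [188.6 167.1] [12  9 60] [589.3 364.2]
yelT [390.3 170.4] [4 2 7] [ 596.2 -245.9]
case cap [609.81889093 283.79862091]
case cap [421.83567417 166.58620177]
tray_bottles [ 591.2 -288.4] [(np.float64(169.4), np.float64(-88.4)), (np.float64(133.0), np.float64(-179.7))]
tray_cases [ 592.8 -289.9] [(np.float64(166.3), np.float64(-88.4)), (np.float64(129.9), np.float64(-179.7))]
tray_dishes [613.4 -49.3] [(np.float64(168.0), np.float64(-84.3)), (np.float64(133.7), np.float64(-175.0))]
dishT [631.20830168 -87.54778564] caseTripl [608.8 284.6  52.8]
A [649.4 187.4  61.5] B [591.9 370.6  55.5]
box [449.8  85.1 166.7] [ 452.4 -168.8  165.9] [ 245.7 -172.7  169.8] [238.4  79.  168.5]
```

```bash
python3 -m jog '[[60,[0,0,0],0.0473],[60,[0,0,0],0.0473],[60,[0,0,0],0.0473],[60,[0,0,0],0.0473],[60,[0,0,0],0.0473],[60,[0,0,0],0.0473],[60,[0,0,0],0.0473],[60,[0,0,0],0.0473],[60,[-0.94,0,0],0],[60,[-0.94,0,0],0],[60,[-0.94,0,0],0],[60,[0,0.9,0],0],[60,[0,0.9,0],0],[60,[0,0.9,0],0],[60,[0,0.9,0],0],[60,[0,0.9,0],0],[60,[0,0.9,0],0],[60,[0,0.9,0],0],[60,[0,0.9,0],0],[60,[0,0,0],0]]' 20
```

```text
clock: 2.9
eef_pos: [569.0, 367.5, 202.8]
eef_rot: [-3.14, 0.002, 1.567]
wrist_force: [-0.7, -1.5, -1.0]
finger_gap: 60.1
finger_force: 0.0
```

```bash
python3 -m jog '[[60,[0.03,0.44,0],0],[60,[0,0,0.8],0],[60,[0,0,0.8],0],[60,[0,0,0.8],0],[60,[0,0,0.7],0],[60,[0,0,0.5],0],[60,[0,0,0.28],0],[60,[0,0,0],0]]'; python3 - <<'E'
from h import *
a=camera("side")[130:280,180:380];cv2.imwrite("pics/g1.png",cv2.resize(a[:,:,::-1],None,fx=3.5,fy=3.5,interpolation=2))
E
```

```text
clock: 3.7
eef_pos: [586.3, 370.1, 9.9]
eef_rot: [-3.139, 0.001, 1.57]
wrist_force: [-0.0, -0.7, -0.3]
finger_gap: 59.7
finger_force: 0.0
```

View pics/g1.png

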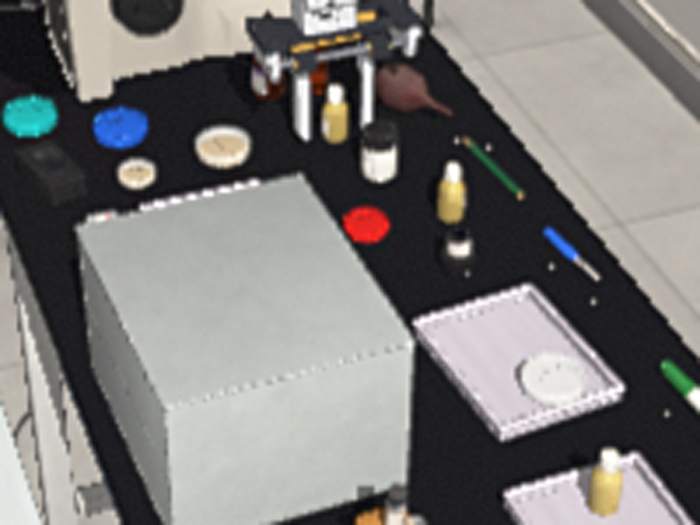

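The bottle (crop ~(335,115)) stands between the two fingers (crop x 303 and 368). I'll close and lift.

```bash
python3 -m jog '[[20,[0,0,0],0],[20,[0,0,0],0],[20,[0,0,0],0],[20,[0,0,0],0],[20,[0,0,0],0],[20,[0,0,0],0],[20,[0,0,0],0],[20,[0,0,-0.3],0],[20,[0,0,-0.8],0],[20,[0,0,-0.8],0],[20,[0,0,-0.8],0],[20,[0,0,-0.7],0],[20,[0,0,0],0]]'
```

```text
clock: 5.05
eef_pos: [588.7, 371.2, 188.5]
eef_rot: [3.134, -0.005, 1.57]
wrist_force: [0.4, 0.2, 0.7]
finger_gap: 26.8
finger_force: 20.0
```

```bash
python3 -m jog '[[20,[-0.5,0,0],0],[20,[-0.94,0,0],0],[20,[-0.94,0,0],0],[20,[-0.94,0,0],0],[20,[-0.94,0,0],0],[20,[-0.94,0,0],0],[20,[-0.94,0,0],0],[20,[-0.94,0,0],0],[20,[-0.94,0,0],0],[20,[-0.94,0,0],0],[20,[-0.94,0,0],0],[20,[-0.94,0,0],0],[20,[-0.94,0,0],0],[20,[-0.94,0,0],0],[20,[-0.94,0,0],0],[20,[-0.5,0.06,0],0],[20,[0,0,0],0],[20,[0,0,0],0]]'
```

```text
clock: 6.85
eef_pos: [589.5, -337.4, 180.9]
eef_rot: [-3.141, -0.001, 1.569]
wrist_force: [-0.5, 0.2, 0.7]
finger_gap: 26.7
finger_force: 20.0
```

```bash
python3 -m jog '[[20,[0.06,0.04,0.6],0],[20,[0,0,0.8],0],[20,[0,0,0.8],0],[20,[0,0,0.6],0],[20,[0,0,0.3],0],[20,[0,0,0],0],[20,[0,0,0],0]]'
```

```text
clock: 7.55
eef_pos: [592.6, -334.5, 28.2]
eef_rot: [3.14, 0.001, 1.571]
wrist_force: [-0.6, -0.8, 0.0]
finger_gap: 26.9
finger_force: 20.0
```

```bash
python3 -m jog '[[20,[0,0,0.15],0],[20,[0,0,0.1],0],[20,[0,0,0.03],0],[20,[0,0,0],0],[20,[0,0,0],0]]'
```

```text
clock: 8.05
eef_pos: [592.4, -335.1, 14.8]
eef_rot: [3.14, 0.001, 1.57]
wrist_force: [-5.5, 3.3, 15.8]
finger_gap: 26.3
finger_force: 20.0
```

Contact with the floor (16 N). Release and go up, then over to bottle A.

```bash
python3 -m jog '[[30,[0,0,0],0],[45,[0,0,0],0],[55,[0,0,0],0],[55,[0,0,0],0],[55,[0,0,-0.5],0],[55,[0,0,-0.9],0],[55,[0,0,-0.9],0],[55,[0,0,-0.9],0],[55,[0.94,0.1,0],0],[55,[0.94,0.1,0],0],[55,[0.94,0.1,0],0],[55,[0.94,0.1,0],0],[55,[0.94,0.1,0],0],[55,[0.94,0.1,0],0],[55,[0.94,0.1,0],0],[55,[0.94,0.1,0],0],[55,[0.94,0.1,0],0],[55,[0.94,0.1,0],0],[55,[0.94,0.1,0],0],[55,[0,0,0],0]]'; python3 - <<'E'
from h import *
cv2.imwrite("pics/s2.png",camera("side")[:,:,::-1][200:340,260:440].repeat(4,0).repeat(4,1))
E
```

```text
clock: 10.05
eef_pos: [646.6, 187.7, 171.9]
eef_rot: [-3.141, -0.001, 1.575]
wrist_force: [-0.2, -0.6, -1.0]
finger_gap: 55.5
finger_force: 0.0
```

View pics/s2.png

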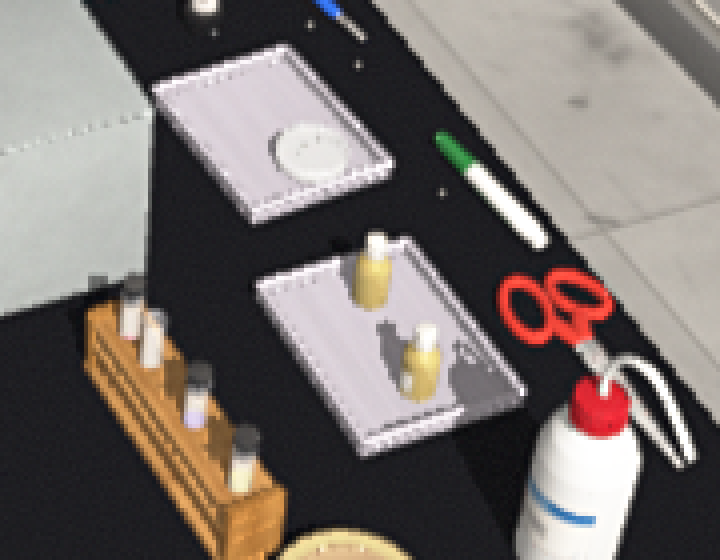

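Both bottles stand upright in the tray (crop (372,275) and (420,365)). Next is bottle A.

```bash
python3 -m jog '[[55,[0.03,0.06,0.5],0],[55,[0,0,0.8],0],[55,[0,0,0.8],0],[55,[0,0,0.7],0],[55,[0,0,0.44],0],[55,[0,0,0],0],[20,[0,0,0],0],[20,[0,0,0],0],[20,[0,0,0],0],[20,[0,0,0],0],[20,[0,0,0],0],[20,[0,0,0],0],[20,[0,0,0],0]]'
```

```text
clock: 11.4
eef_pos: [650.7, 183.9, 11.6]
eef_rot: [3.14, -0.0, 1.57]
wrist_force: [-1.1, -1.0, 6.9]
finger_gap: 26.3
finger_force: 20.0
```

```bash
python3 -m jog '[[20,[0,0,-0.3],0],[20,[0,0,-0.8],0],[20,[0,0,-0.8],0],[20,[0,0,-0.8],0],[20,[0,0,-0.5],0],[20,[-0.4,-0.13,0],0],[20,[-0.9,-0.13,0],0],[20,[-0.9,-0.13,0],0],[20,[-0.9,-0.13,0],0],[20,[-0.9,-0.13,0],0],[20,[-0.9,-0.13,0],0],[20,[-0.9,-0.13,0],0],[20,[-0.9,-0.13,0],0],[20,[-0.9,-0.13,0],0],[20,[-0.9,-0.13,0],0],[20,[-0.9,0,0],0],[20,[-0.1,0,0],0],[20,[0,0,0],0],[20,[0,0,0],0]]'
```

```text
clock: 13.3
eef_pos: [585.0, -290.1, 170.9]
eef_rot: [3.141, -0.0, 1.571]
wrist_force: [0.5, 0.6, -0.2]
finger_gap: 26.4
finger_force: 20.0
```

```bash
python3 -m jog '[[20,[0,0,0.6],0],[20,[0,0,0.8],0],[20,[0,0,0.8],0],[20,[0,0,0.5],0],[20,[0,0,0.2],0],[20,[0,0,0],0],[20,[0,0,0.1],0],[20,[0,0,0],0],[20,[0,0,0],0]]'
```

```text
clock: 14.2
eef_pos: [585.2, -291.2, 21.5]
eef_rot: [3.14, 0.001, 1.57]
wrist_force: [0.2, -0.7, -0.5]
finger_gap: 26.4
finger_force: 20.0
```

```bash
python3 -m jog '[[20,[0,0,0.06],0],[20,[0,0,0.05],0],[20,[0,0,0],0],[20,[0,0,0],0]]'
```

```text
clock: 14.6
eef_pos: [585.0, -291.3, 15.4]
eef_rot: [3.141, 0.0, 1.57]
wrist_force: [-2.2, 0.6, 6.4]
finger_gap: 26.6
finger_force: 20.0
```

```bash
python3 -m jog '[[35,[0,0,0],0],[45,[0,0,0],0],[50,[0,0,0],0],[50,[0,0,0],0],[50,[0,0,-0.5],0],[50,[0,0,-0.9],0],[50,[0,0,-0.9],0],[70,[0,0,-0.9],0],[70,[0.96,0.04,0],0],[70,[0.96,0.04,0],0],[70,[0.96,0.04,0],0],[70,[0.96,0.04,0],0],[70,[0.96,0.04,0],0],[70,[0.96,0.04,0],0],[70,[0.96,0.04,0],0],[70,[0.96,0.04,0],0],[70,[0.96,0.04,0],0],[70,[0.96,0.04,0],0],[70,[0.96,0.04,0],0],[70,[0.96,0.04,0],0]]'; python3 -m jog '[[70,[0,0,0],0],[70,[0,0,0],0]]'; python3 - <<'E'
from h import *
cv2.imwrite("pics/s3.png",camera("side")[:,:,::-1][140:340,200:440].repeat(3,0).repeat(3,1))
E
```

```text
clock: 16.6
eef_pos: [609.0, 286.9, 175.0]
eef_rot: [3.142, 0.0, 1.57]
wrist_force: [-0.0, -0.8, 0.5]
finger_gap: 70.2
finger_force: 0.0
clock: 16.8
eef_pos: [608.9, 285.5, 174.3]
eef_rot: [-3.141, 0.0, 1.572]
wrist_force: [-0.1, 0.8, -1.1]
finger_gap: 70.1
finger_force: 0.0
```

View pics/s3.png

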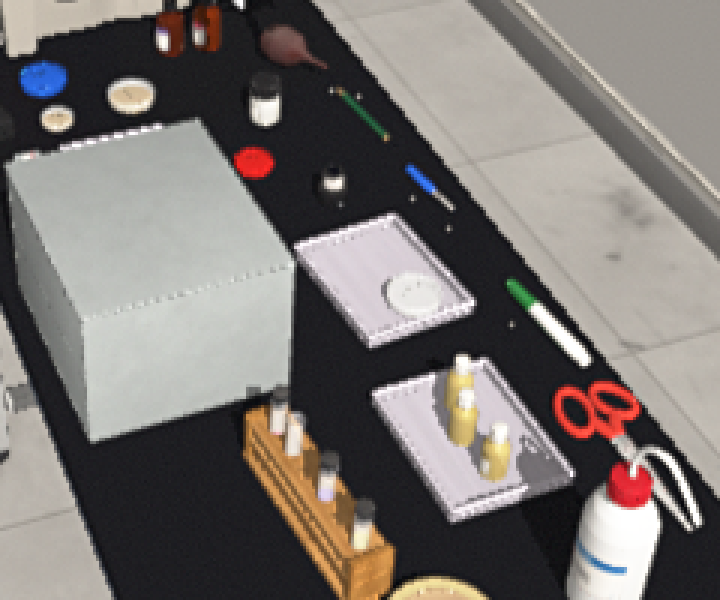

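All three bottles stand upright in their tray; the case is still at its place (crop (265,98)). I'll grip the case by its cap.

```bash
python3 -m jog '[[70,[0,0,0.6],0],[70,[0,0,0.8],0],[70,[0,0,0.8],0],[70,[0,0,0.5],0],[70,[0,0,0.26],0],[70,[0,0,0],0],[30,[0,0,0],0],[30,[0,0,0],0],[30,[0,0,0],0],[30,[0,0,0],0],[30,[0,0,0],0],[30,[0,0,0],0],[30,[0,0,0],0]]' 25
```

```text
clock: 18.15
eef_pos: [609.5, 285.0, 27.6]
eef_rot: [3.141, -0.0, 1.57]
wrist_force: [-0.5, -1.3, 5.6]
finger_gap: 38.7
finger_force: 25.0
```

```bash
python3 -m jog '[[30,[0,0,-0.3],0],[30,[0,0,-0.8],0],[30,[0,0,-0.8],0],[30,[0,0,-0.8],0],[30,[0,0,-0.5],0],[30,[0,0,0],0]]'; python3 - <<'E'
from h import *
g=cv2.imread("pics/top0.png",0)
k=(g[200:255,200:275]>70).astype(np.uint8);n,l,st,_=cv2.connectedComponentsWithStats(k);i=1+st[1:,4].argmax()
c=max(cv2.findContours((l==i).astype(np.uint8),0,1)[0],key=cv2.contourArea);R=cv2.minAreaRect(c)
b=cv2.boxPoints(R)+[200,200];w=np.array([p2w("top",p,14) for p in b]);print(b.round(1).tolist(),w.round(1).tolist(),w.mean(0))
print([p2w("top",(110+u/3.3,110+v/3.3),14).round(1).tolist() for u,v in((331,314),(512,318),(510,458),(328,457))])
E
```

```text
clock: 18.75
eef_pos: [610.3, 285.4, 191.9]
eef_rot: [3.135, -0.003, 1.57]
wrist_force: [0.7, -0.2, -1.0]
finger_gap: 38.6
finger_force: 25.0
[[209.0, 205.0], [265.0, 205.0], [265.0, 248.0], [209.0, 248.0]] [[477.6, 301.6], [482.3, 130.6], [351.5, 126.6], [346.8, 296.5]] [414.55628541 213.81389361]
[[477.2, 297.6], [478.2, 130.0], [349.1, 127.9], [345.4, 295.2]]
```

```bash
python3 -m jog '[[30,[-0.13,-0.6,0],0],[30,[-0.13,-0.8,0],0],[30,[-0.13,-0.8,0],0],[30,[-0.13,-0.8,0],0],[30,[-0.13,-0.8,0],0],[30,[0,-0.16,0],0],[30,[0,0,0],0],[30,[0,0,0.6],0],[30,[0,0,0.8],0],[30,[0,0,0.8],0],[30,[0,0,0.5],0],[30,[0,0,0.2],0],[30,[0,0,0],0],[30,[0,0,0],0]]'
```

```text
clock: 20.15
eef_pos: [412.1, 252.8, 42.8]
eef_rot: [3.141, -0.001, 1.57]
wrist_force: [0.2, 0.1, -0.8]
finger_gap: 38.8
finger_force: 25.0
```

```bash
python3 -m jog '[[30,[0,0,0.15],0],[30,[0,0,0.07],0],[30,[0,0,0],0],[30,[0,0,0],0]]'
```

```text
clock: 20.55
eef_pos: [411.8, 252.7, 31.4]
eef_rot: [3.14, -0.001, 1.57]
wrist_force: [2.2, 0.0, 1.0]
finger_gap: 38.9
finger_force: 25.0
```

```bash
python3 -m jog '[[30,[0,0,0.03],0],[30,[0,0,0],0],[30,[0,0,0],0]]'
```

```text
clock: 20.85
eef_pos: [411.8, 252.9, 31.2]
eef_rot: [3.14, -0.001, 1.57]
wrist_force: [-7.8, -4.3, 25.2]
finger_gap: 38.5
finger_force: 25.0
```

```bash
python3 -m jog '[[45,[0,0,0],0],[58,[0,0,0],0],[58,[0,0,0],0],[58,[0,0,0],0],[58,[0,0,-0.5],0],[58,[0,0,-0.9],0],[85,[0,0,-0.9],0],[85,[0.85,0.36,0],0],[85,[0.85,0.36,0],0],[85,[0.85,0.36,0],0],[85,[0,0,0],0],[85,[0,0,0],0]]'; python3 - <<'E'
from h import *
cv2.imwrite("pics/t3.png",camera("top")[:,:,::-1][130:270,130:310].repeat(4,0).repeat(4,1))
E
```

```text
clock: 22.05
eef_pos: [464.9, 380.1, 143.4]
eef_rot: [-3.14, 0.001, 1.571]
wrist_force: [0.4, 0.1, 0.0]
finger_gap: 84.8
finger_force: 0.0
```

View pics/t3.png

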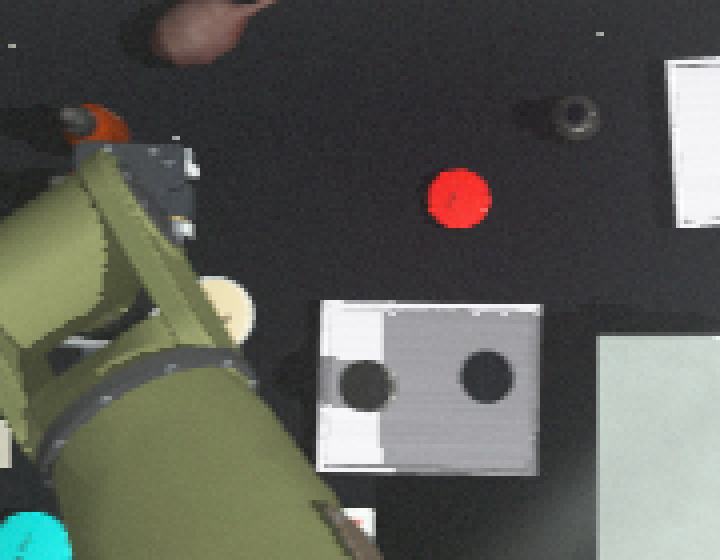

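The case stands upright inside its tray (crop (368,385)). Now the dish.

```bash
python3 -m jog '[[85,[0,0,0.6],0],[85,[0,0,0.8],0],[85,[0,0,0.7],0],[85,[0,0,0.4],0],[85,[0,0,0.2],0],[85,[0,0,0],0],[85,[0,0,0],0]]'
```

```text
clock: 22.8
eef_pos: [465.9, 380.0, 10.8]
eef_rot: [3.14, -0.001, 1.57]
wrist_force: [0.4, 1.3, 0.4]
finger_gap: 85.0
finger_force: 0.0
```

```bash
python3 -m jog '[[85,[0,0,0.15],0],[85,[0,0,0],0],[50,[0,0,0],0],[50,[0,0,0],0],[50,[0,0,0],0],[50,[0,0,0],0],[50,[0,0,0],0],[50,[0,0,0],0],[50,[0,0,0],0]]' 12; python3 -m jog '[[50,[0,0,-0.3],0],[50,[0,0,-0.8],0],[50,[0,0,-0.9],0],[50,[0,0,-0.8],0],[50,[0,0,-0.7],0],[50,[0,0,0],0]]'
```

```text
clock: 23.7
eef_pos: [465.4, 380.0, 2.1]
eef_rot: [3.141, -0.0, 1.57]
wrist_force: [-0.8, 0.6, 2.5]
finger_gap: 59.7
finger_force: 12.0
clock: 24.3
eef_pos: [466.7, 381.0, 183.4]
eef_rot: [3.134, -0.005, 1.57]
wrist_force: [-0.3, -0.1, -0.1]
finger_gap: 59.6
finger_force: 12.0
```

```bash
python3 -m jog '[[50,[-0.3,0.5,0],0],[50,[-0.5,0.7,0],0],[50,[-0.6,0.7,0],0],[50,[-0.7,0.6,0],0],[50,[-0.8,0.3,0],0],[50,[-0.9,0,0],0],[50,[-0.9,0,0],0],[50,[-0.9,0,0],0],[50,[-0.9,0,0],0],[50,[-0.9,0,0],0],[50,[-0.37,0,0],0],[50,[0,0,0],0],[50,[0,0,0.6],0],[50,[0,0,0.9],0],[50,[0,0,0.8],0],[50,[0,0,0.6],0],[50,[0,0,0.2],0],[50,[0,0,0],0],[50,[0,0,0],0]]'
```

```text
clock: 26.2
eef_pos: [605.9, -8.2, 23.6]
eef_rot: [3.14, 0.0, 1.571]
wrist_force: [0.6, -0.7, 0.5]
finger_gap: 59.4
finger_force: 12.0
```

```bash
python3 -m jog '[[50,[0,0,0.2],0],[50,[0,0,0.1],0],[50,[0,0,0.03],0],[50,[0,0,0],0],[50,[0,0,0],0]]'; python3 - <<'E'
from h import *
cv2.imwrite("pics/s5.png",camera("side")[:,:,::-1][140:340,200:440].repeat(3,0).repeat(3,1))
E
```

```text
clock: 26.7
eef_pos: [605.0, -8.6, 5.8]
eef_rot: [-3.142, -0.0, 1.57]
wrist_force: [-2.3, 1.0, 5.2]
finger_gap: 59.6
finger_force: 12.0
```

View pics/s5.png

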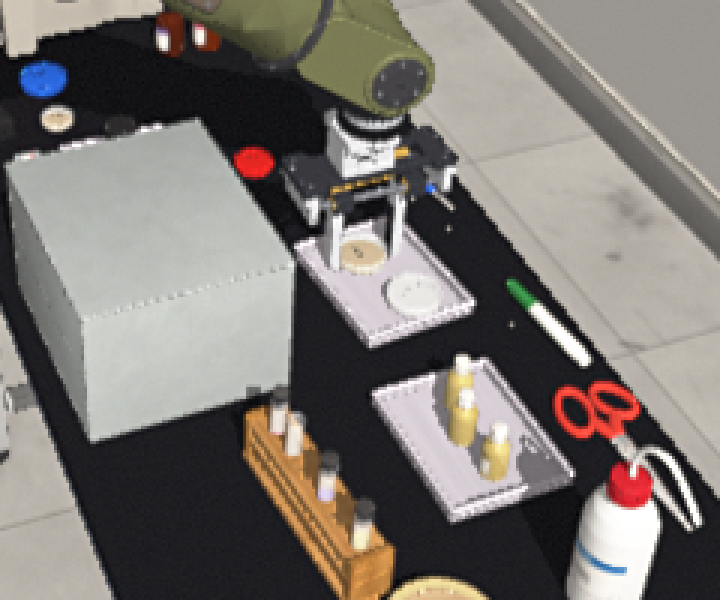

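The dish lies in its tray at crop (362,255), clear of the other dish at (412,295). I'll release it, back off to the left and check everything.

```bash
python3 -m jog '[[62,[0,0,0],0],[68,[0,0,0],0],[70,[0,0,0],0],[70,[0,0,0],0],[70,[0,0,-0.3],0],[70,[0,0,-0.9],0],[70,[0,0,-0.9],0],[70,[0,0,-0.9],0],[70,[0,0,-0.9],0],[70,[0.9,0,0],0],[70,[0.9,0,0],0],[70,[0.9,0,0],0],[70,[0.9,0,0],0],[70,[0.9,0,0],0],[70,[0.9,0,0],0],[70,[0.9,0,0],0],[70,[0.9,0,0],0],[70,[0,0,0],0]]'; python3 - <<'E'
from h import *
a=camera("top")[:,:,::-1][130:255,190:440];b=camera("side")[:,:,::-1][220:320,270:400]
cv2.imwrite("pics/f.png",np.vstack([cv2.resize(a,(600,300),interpolation=0),cv2.resize(b,(600,300),interpolation=0)]))
for n in("top",):
  for r in regions_of(n,"tray_dishes")[:2]+regions_of(n,"dish_mid"):print(round(r["conf"],2),[round(float(v),1) for v in r["rect"]],p2w(n,r["rect"][:2],16).round(1))
E
```

```text
clock: 28.55
eef_pos: [603.8, 356.3, 200.8]
eef_rot: [-3.142, -0.001, 1.575]
wrist_force: [0.5, -0.1, -0.1]
finger_gap: 69.9
finger_force: 0.0
0.8 [323.8, 164.1, 60.3, 45.1] [613.  -46.1]
0.74 [312.6, 166.2, 20.5, 20.2] [605.6 -11.9]
0.71 [417.4, 171.4, 7.6, 9.3] [ 598.5 -333.4]
0.66 [155.7, 238.3, 11.6, 18.6] [371.6 459. ]
0.61 [136.4, 268.1, 21.0, 22.2] [280.3 513.1]
0.57 [403.9, 174.8, 13.7, 8.4] [ 586.8 -292.2]
0.52 [247.4, 177.6, 16.1, 11.9] [564.8 187. ]
```

View pics/f.png

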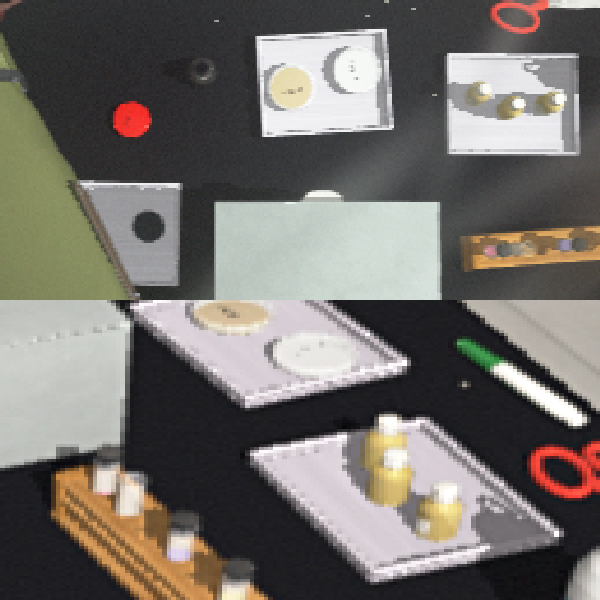

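The final pictures show the tan dish lying flat at local y of about +38 mm, beside the first dish. The three bottles are upright and inside their walls. The cases were checked earlier, and the arm has moved clear, so I'm handing in.

```bash
python3 -c "
from cell import *
print(sign_off())"
```

```text
the job is handed in; nothing more can be done
None
```

The job is handed in at about 29 s on the clock: both bottles, the case and the dish went into the trays of their kind, and my pictures showed everything upright and inside the walls; the new case was hidden behind the arm in the last one, and no verdict was returned.

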